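# Re-home four mixed-up vessels on their colour-coded coasters

### The job

The vessels on the bench have been put back on one another's coasters. Put each on its own: the amber bottle on the yellow coaster, the white plastic bottle on the blue one, the conical flask on the red one and the small turquoise vial on the green one, each standing upright in the middle of its coaster (within a centimetre). Only one vessel fits on a coaster, so the empty black coaster is there as a waiting place on the way; it must be empty again at the end; keep every vessel upright throughout.

Things in the scene. Friction and masses are not known exactly. Their poses are not given: they have to be found in the camera images.
- amber_center (a point): small brown (amber) glass reagent bottle with a pale stopper, the only brown one that stands on a coaster, 141 mm tall, about 0.5 kg: body 53 mm in diameter up to 94 mm above its foot, above that a neck and stopper to be gripped as a 33 mm cylinder (94 to 141 mm above the foot). Point given: its centre on the axis, half-way up; z axis up along its axis, standing upright. Round, so yaw does not matter.
- rinse_center (a point): opaque white plastic bottle with a white cap, 154 mm tall, about 0.2 kg: body 68 mm in diameter up to 112 mm above its foot, above that neck and cap, to be gripped as a 35 mm cylinder (112 to 154 mm above the foot). Point given: its centre on the axis, half-way up; z axis up along its axis, standing upright. Round, so yaw does not matter.
- flask_center (a point): conical glass flask, open, with dark grey contents, 105 mm tall, about 0.09 kg: foot 68 mm in diameter, narrowing to a neck 27 mm in diameter from 47 to 74 mm above its foot and 30 mm from 74 to 105 mm (grip it there). Point given: its centre on the axis, half-way up; z axis up along its axis, standing upright. Round, so yaw does not matter.
- vial_center (a point): small clear screw-cap vial with turquoise contents and a white cap, 27 mm in diameter, 60 mm tall, about 0.02 kg, a plain cylinder to grip. Point given: its centre on the axis, half-way up; z axis up along its axis, standing upright. Round, so yaw does not matter.
- coaster_yellow_top (a point): yellow round coaster, a flat disc 110 mm in diameter and 6 mm thick stuck to the bench (it does not move), with a thin white ring 82 mm across printed round its middle and a small tab at one edge. Point given: centre of its flat top face, z up. At the start one of the four vessels stands on it, not the one that belongs there.
- coaster_blue_top (a point): blue round coaster, a flat disc 110 mm in diameter and 6 mm thick stuck to the bench (it does not move), with a thin white ring 82 mm across printed round its middle and a small tab at one edge. Point given: centre of its flat top face, z up. At the start one of the four vessels stands on it, not the one that belongs there.
- coaster_red_top (a point): red round coaster, a flat disc 110 mm in diameter and 6 mm thick stuck to the bench (it does not move), with a thin white ring 82 mm across printed round its middle and a small tab at one edge. Point given: centre of its flat top face, z up. At the start one of the four vessels stands on it, not the one that belongs there.
- coaster_green_top (a point): green round coaster, a flat disc 110 mm in diameter and 6 mm thick stuck to the bench (it does not move), with a thin white ring 82 mm across printed round its middle and a small tab at one edge. Point given: centre of its flat top face, z up. At the start one of the four vessels stands on it, not the one that belongs there.
- coaster_black_top (a point): black round coaster, a flat disc 110 mm in diameter and 6 mm thick stuck to the bench (it does not move), with a thin white ring 82 mm across printed round its middle and a small tab at one edge. Point given: centre of its flat top face, z up. The spare coaster: nothing stands on it at the start.
Mind the look-alikes: they are no part of the job. Leave any purple look-alike of the part that bears amber_center alone.

How it is judged:
At the end, for the whole second after the job is handed in: Amber bottle on yellow, white bottle on blue, conical flask on red, vial on green: each vessel's axis within 15 mm of the centre of its coaster, standing on it (height right within 4 mm), upright within 0.08 rad, at rest and released; so the black coaster is empty (horizontal distance between amber_center and coaster_yellow_top below 0.015 m and height (world z) of amber_center between 0.0725 and 0.0805 m and angle between each of amber_center, rinse_center, flask_center, vial_center's own z axis and vertical below 0.08 rad and linear speed of each of amber, rinse, flask, vial below 0.02 m/s and horizontal distance between rinse_center and coaster_blue_top below 0.015 m and height (world z) of rinse_center between 0.079 and 0.087 m and horizontal distance between flask_center and coaster_red_top below 0.015 m and height (world z) of flask_center between 0.0545 and 0.0625 m and horizontal distance between vial_center and coaster_green_top below 0.015 m and height (world z) of vial_center between 0.032 and 0.04 m); the robot touches nothing.
It fails at once if the amber bottle is tipped (more than 0.5 rad from upright) (angle between amber_center's own z axis and vertical above 0.5 rad).
It fails at once if the white plastic bottle is tipped (more than 0.5 rad from upright) (angle between rinse_center's own z axis and vertical above 0.5 rad).
It fails at once if the conical flask is tipped (more than 0.5 rad from upright) (angle between flask_center's own z axis and vertical above 0.5 rad).
It fails at once if the small vial is tipped (more than 0.5 rad from upright) (angle between vial_center's own z axis and vertical above 0.5 rad).
It also fails if it takes over 149 s, if anything falls off the work surface, if the arm or the gripper's body presses on something with over 40 N, if the wrist force passes 120 N, or if a joint passes its speed limit or range.

### The arm

A 7-joint arm with a two-finger parallel gripper is mounted at the origin on a cart in front of the work surface, level with it; the furniture and walls round the work are solid. World frame = base frame: x ahead of the robot, y to its left, z up, the work surface at z = 0. Lengths are in m, angles in rad, forces in N, time in s.
With the tool pointing down it reaches from about 0.425 to 1.025 m from the base axis. Payload 3.6 kg.
Tool frame: the origin (TCP) lies at the very end of the fingers, on their centre line; the grasp point (between the pads) lies r.grip_point_offset behind it (r.grip_point_offset is the distance from the TCP to the grasp point, in m); z points along the fingers, y is the line along which they close (so a half turn about z gives the same grasp; the last joint's range is limited). The gripper opens to 85 mm and grips with 20 to 120 N. Pads are 22 mm wide; open, the fingers measure 114 mm over their backs; the gripper's body (76 mm by 85 mm) begins 54 mm behind the grasp point. The pads swing forward as they close: fully open they stand 13 mm farther back than shut.
Start: joints at [1.234, 0.591, 0.048, 1.609, -0.033, 0.943, -0.034], TCP at [0.175, -0.704, 0.231] pointing down, gripper open.
Joint ranges: [-2.69, 2.69], [-0.47, 2.24], [-1.27, 1.36], [0.19, 2.51], [-1.53, 4.68], [0.08, 2.07], [-3.09, 3.09]. Speed limits (rad/s): [2.57, 2.57, 3.14, 3.14, 3.14, 3.14, 3.14].

### API

Orientations are given as a unit quaternion [w, x, y, z].
In Python, from plant import readout, viewer, workorder, r gives the robot as it stands. The module is installed in compiled form; this text tells all that it offers.
- The arm moves only by the tool drive_tool, never from a script. Its argument "plan" is text: rows parted by semicolons, each of 7 numbers parted by spaces: the turn, a rotation vector about the tool's x, y, z in rad, then the shift along the tool's x, y, z in cm, then the opening in per cent of the stroke, from 0 (shut) to 100 (fully open). In form: ax ay az x y z fingers; .... A call has 1 to 8 rows; each row shifts and turns the commanded pose from where the row before left it, along the tool's axes as they then stand; what a row does not reach is not made up. A row lasts 1/10 s, in which the tool goes at most 50 mm and 8.59 degrees, less where a joint would pass 70% of its speed; a pose out of reach is approached as far as the arm can. A call with a gripper value outside its range is refused whole. The fingers move at their own pace and stop on an object; "newtons" is the grip in N (left out, the last holds). Time passes only in rows, so rows that do not move let the fingers close. It gives the time, the measured TCP pose, the force, the opening and the grip force at its end, in the units of the state.
- readout.state(): the state, without advancing time (a new reading comes with each control period).
- viewer.get_image(name): name is "scene" or "top" or "wrist"; returns a dict with "img" (384x512x3 uint8, blue, green, red), "K" (3x3 intrinsics, pixels), "R" (3x3) and "t" (3): a world point X has camera coordinates R X + t. Camera axes: x right, y down, z forward; pixel columns grow to the right and rows downward; lengths in m; the calibration is good to about 2 mm. A picture is of the moment at which its call begins. There is no depth.
- workorder.sign_off(): hands the job in; it is judged then, once.
Trained networks look in the newest picture that a camera, given by its name, has taken for a name from the list of things; names that differ only in an ending like _2 or _b are one class to them, and where a whole thing is asked for, a point or a joint stands for the part that bears it (a point fixed in the world has none). Each returns a list of dicts, best first, with "score" (0 to 1); they miss things now and then, are a little off and sometimes report something else, mostly with a low value. They report only what shows in the picture. A call takes as long as a camera call. They do not tell look-alikes from the thing itself.
- viewer.outline_of(thing, camera): "mask" (384x512 bool, what is visible of it).
- viewer.mark_of(thing, camera): "centre" ([x, y, z] in m, in the coordinates of the camera as it stood for that picture, good to about 4 mm: a listed point, or the origin of a listed thing).
The state is a dict: "time": time; "joint_pos": joint angles; "dq": joint speeds; "tau": joint torques, N m; "tool_pos": TCP position; "tcp_rot": TCP orientation; "ft_force": force on the tool from outside, world axes, zero at the start; "wrist_torque": the same for the moment, N m; "finger_gap": finger opening in m; "gripper_force": force on a finger pad.
Only numpy, scipy, OpenCV 4.12 (cv2) and the standard library are available. Lean on these libraries where they do the work, as an engineer would, in place of code of your own. Each camera call takes 0.05 s, during which the arm holds its last target. There are 200 camera calls.

## Working session

There is one attempt and no reset: what is moved stays moved. The work goes in short steps, Python scripts to look and compute and a tool call to move; the robot and the scene stay as the last step left them, time stands still between calls to the robot, and variables do not carry over. Pictures are saved under pics/ and viewed, at most 14 in all, crops included, and the job is handed in when it is done.

Besides the shell and the picture viewer there is one more tool, called after ">>>" by a JSON object that holds its "fn" and its "kwargs". drive_tool: Moves the arm, as the interface text tells. Its arguments: {"type":"object","properties":{"plan":{"type":"string"},"newtons":{"type":"number"}},"required":["plan"]}

```bash
mkdir -p pics; cat > h.py <<'E'
from plant import readout, viewer, workorder, r
import numpy as np, cv2
def world(c,im): return im["R"].T@(np.array(c)-im["t"])
def marks(names,cam):
    im=viewer.get_image(cam)
    for n in names:
        for d in viewer.mark_of(n,cam)[:3]:
            c=np.array(d["centre"]);p=im["K"]@c
            print(cam,n,round(d["score"],2),world(c,im).round(3),(p[:2]/p[2]).round(0))
    return im
V=["amber_center","rinse_center","flask_center","vial_center"]
C=["coaster_%s_top"%k for k in("yellow","blue","red","green","black")]
E
python3 - <<'E'
from h import *
s=readout.state();print(s,r.grip_point_offset)
a=marks(V+C,"top");b=marks(V+C,"scene")
for n,i in(("top",a),("scene",b)): cv2.imwrite(f"pics/{n}0.png",i["img"])
print(readout.state()["time"])
E
```

```text
{'time': 0.0, 'joint_pos': array([ 1.23351107,  0.59213175,  0.04828842,  1.60979158, -0.03330146,
        0.94268409, -0.0337216 ]), 'dq': array([ 5.86955886e-04, -6.15741594e-04,  2.89416232e-04,  1.21152399e-03,
        1.31911914e-03,  5.29750449e-05,  8.65280182e-04]), 'tau': array([ 6.96835523e-04, -5.48684299e+01,  1.54626064e+00, -1.98123997e+01,
        9.27158020e-03,  8.66196788e-03,  7.00461086e-06]), 'tool_pos': array([ 0.17482028, -0.70277887,  0.23014304]), 'tcp_rot': array([-1.08815584e-03,  9.92575522e-01,  1.21624879e-01, -1.92826348e-04]), 'ft_force': array([ 0.42397258,  0.09964104, -0.83757303]), 'wrist_torque': array([-0.01364536,  0.07644471, -0.00192857]), 'gripper_force': 0.0, 'finger_gap': 0.08552465217627059} 0.0187
top amber_center 0.96 [0.612 0.286 0.071] [121. 182.]
top amber_center 0.94 [0.488 0.245 0.079] [137. 236.]
top amber_center 0.89 [0.48  0.114 0.07 ] [197. 238.]
top rinse_center 0.91 [ 0.484 -0.005  0.083] [252. 233.]
top flask_center 0.76 [ 0.657 -0.146  0.056] [310. 159.]
top vial_center 0.58 [0.635 0.156 0.039] [181. 174.]
top coaster_yellow
[... 184 characters left out ...]
0.85 [0.618 0.288 0.071] [215. 127.]
scene amber_center 0.55 [0.487 0.241 0.078] [179. 146.]
scene amber_center 0.55 [0.481 0.111 0.067] [198. 175.]
scene rinse_center 0.73 [ 0.49  -0.005  0.082] [224. 195.]
scene flask_center 0.65 [ 0.659 -0.151  0.054] [326. 214.]
scene vial_center 0.54 [0.635 0.155 0.034] [245. 158.]
scene coaster_yellow_top 0.55 [0.634 0.15  0.006] [246. 168.]
scene coaster_blue_top 0.91 [ 0.661 -0.149  0.006] [324. 229.]
scene coaster_blue_top 0.69 [ 0.482 -0.009  0.007] [224. 222.]
scene coaster_red_top 0.53 [0.481 0.244 0.006] [180. 169.]
scene coaster_green_top 0.97 [ 0.48  -0.011  0.006] [223. 224.]
scene coaster_black_top 0.93 [ 0.474 -0.256  0.01 ] [283. 300.]
1.0
```

View pics/top0.png

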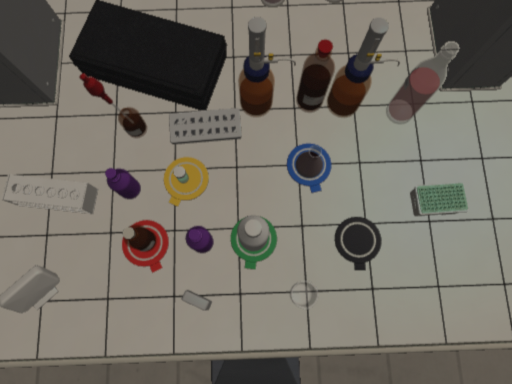

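View pics/scene0.png

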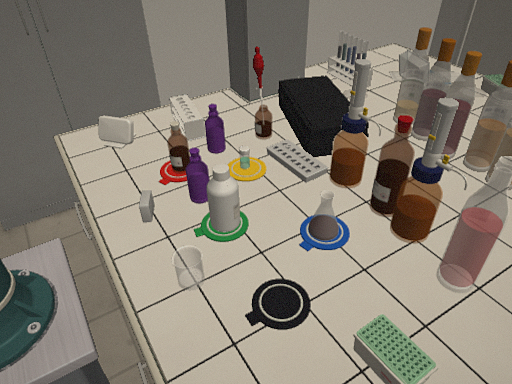

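The top view shows a four-cycle: amber on red (145,242), vial on yellow (185,178), white bottle on green (253,238), flask on blue (310,162). The black coaster (358,240) is empty.

Amber look-alikes, all left alone:
- purple bottles at (123,183) and (200,238)
- small brown bottle at (132,122), not on a coaster
- big brown bottles at the back

I choose the brown one on red at (145,242).

```bash
cat >> h.py <<'E'
def ray(px,z,im):
    d=im["R"].T@np.linalg.inv(im["K"])@[*px,1.]; o=-im["R"].T@im["t"]
    return o+d*(z-o[2])/d[2]
E
python3 - <<'E'
from h import *
im=viewer.get_image("top");I=im["img"];hsv=cv2.cvtColor(I,cv2.COLOR_BGR2HSV)
H,S,v=[hsv[...,i].astype(int) for i in range(3)]
m={"yellow":(185,178,(abs(H-25)<8)&(S>150)),"blue":(310,165,(abs(H-112)<12)&(S>130)),"red":(145,243,((H<6)|(H>174))&(S>150)&(v>110)),"green":(254,238,(abs(H-68)<15)&(S>110)),"black":(358,240,v<60)}
for k,(x,y,q) in m.items():
    w=np.zeros(q.shape,np.uint8);w[y-36:y+36,x-36:x+36]=q[y-36:y+36,x-36:x+36]
    n,l,st,_=cv2.connectedComponentsWithStats(w)
    w=(l==1+np.argmax(st[1:,4])).astype(np.uint8)
    h=np.zeros_like(w);cv2.drawContours(h,[cv2.convexHull(cv2.findNonZero(w))],-1,1,-1)
    w=cv2.morphologyEx(h,cv2.MORPH_OPEN,cv2.getStructuringElement(cv2.MORPH_ELLIPSE,(35,35)))
    c=max(cv2.findContours(w,0,1)[0],key=len);e=cv2.fitEllipse(c)
    print(k,np.round(e[0],1),np.round(e[1],1),ray(e[0],.006,im).round(4))
marks(V,"top");marks(V+C,"scene")
s=im["img"][150:290,80:400];cv2.imwrite("pics/c1.png",cv2.resize(s,None,fx=2.4,fy=2.4))
E
```

```text
yellow [185.4 179. ] [41.1 44.6] [0.6323 0.1514 0.006 ]
blue [308.6 164.8] [40.4 42.8] [ 0.6566 -0.15    0.006 ]
red [145.4 243.9] [43.4 46.6] [0.4782 0.245  0.006 ]
green [253.  240.8] [42.  44.3] [ 0.476  -0.0071  0.006 ]Traceback (most recent call last):
  File "<stdin>", line 11, in <module>
ValueError: max() iterable argument is empty
```

>>> {"fn": "drive_tool", "kwargs": {"plan": "0 0 0.12 0 0 0 80; 0 0 0.12 0 0 0 80; 0 0 0 3 -3.4 0 80; 0 0 0 3 -3.4 0 80; 0 0 0 3 -3.4 0 80; 0 0 0 3 -3.4 0 80; 0 0 0 3 -3.4 0 80; 0 0 0 3 -3.4 0 80", "newtons": 40}}

```text
time: 1.85
tool_pos: [0.3554, -0.4975, 0.2316]
tcp_rot: [0.0, 1.0, 0.002, 0.0]
ft_force: [0.6, -0.3, 0.1]
finger_gap: 0.0683
gripper_force: 0.0
```

```bash
python3 - <<'E'
from h import *
s=readout.state();print(s["time"],s["tool_pos"],s["tcp_rot"],s["finger_gap"])
marks(["amber_center","flask_center"],"top");im=marks(C,"scene")
im=viewer.get_image("top")
print(ray((358,240),.006,im))
s=im["img"][190:290,90:290];cv2.imwrite("pics/c1.png",cv2.resize(s,None,fx=3,fy=3))
E
```

```text
1.85 [ 0.35539129 -0.49748674  0.23158652] [2.26360726e-04 9.99998153e-01 1.89261505e-03 2.46530168e-04] 0.0683420569915061
top amber_center 0.77 [0.481 0.112 0.072] [198. 237.]
top amber_center 0.68 [0.486 0.248 0.08 ] [135. 237.]
top amber_center 0.58 [0.612 0.285 0.07 ] [122. 182.]
top flask_center 0.83 [ 0.657 -0.148  0.055] [310. 159.]
scene coaster_yellow_top 0.85 [0.632 0.152 0.003] [245. 168.]
scene coaster_blue_top 0.71 [0.632 0.149 0.007] [245. 168.]
scene coaster_red_top 0.87 [0.48  0.248 0.004] [179. 169.]
scene coaster_green_top 0.86 [ 0.482 -0.012  0.005] [225. 224.]
scene coaster_black_top 0.89 [ 0.47  -0.255  0.008] [281. 301.]
[ 0.46870514 -0.25268923  0.006     ]
```

View pics/c1.png

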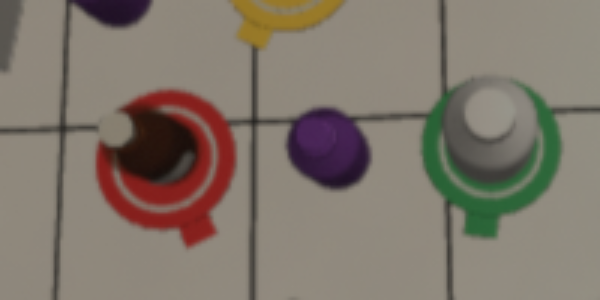

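The crop shows the brown bottle with the pale stopper on the red coaster at crop (150,140), and the purple look-alike beside it at (328,148). The choice is confirmed.

>>> {"fn": "drive_tool", "kwargs": {"plan": "0 0 0 3.2 -3.7 0 80; 0 0 0 3.2 -3.7 0 80; 0 0 0 3.2 -3.7 0 80; 0 0 0 3.2 -3.7 0 80; 0 0 0 3.2 -3.7 0 80; 0 0 0 3.2 -3.7 0 80; 0 0 0 3.2 -3.7 0 80; 0 0 0 3.2 -3.7 0 80"}}

```text
time: 3.15
tool_pos: [0.61, -0.2016, 0.2314]
tcp_rot: [0.0, 1.0, 0.001, 0.0]
ft_force: [1.7, -1.6, 0.3]
finger_gap: 0.0685
gripper_force: 0.0
```

```bash
python3 - <<'E'
from h import *
im=marks(["flask_center","coaster_blue_top"],"wrist")
s=readout.state();print(s["time"],s["tool_pos"],s["tcp_rot"])
cv2.imwrite("pics/w1.png",im["img"])
E
```

```text
wrist flask_center 0.58 [ 0.658 -0.151  0.058] [204. 113.]
3.3 [ 0.61206396 -0.19744225  0.23106817] [-1.07763012e-03  9.99983795e-01  5.52820031e-03  8.29581521e-04]
```

View pics/w1.png

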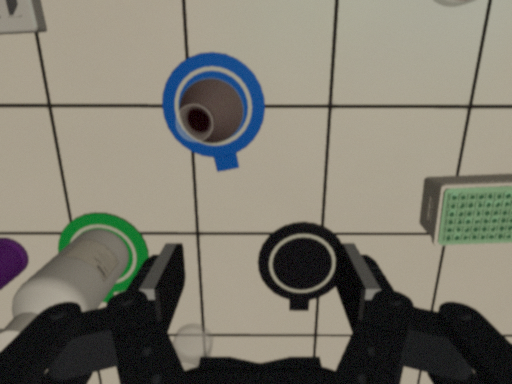

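The wrist view shows the flask on blue at (213,105), the black coaster at (300,262) and the white bottle on green.

```bash
python3 - <<'E'
from h import *
im=viewer.get_image("wrist")
print(ray((213.5,105),.006,im),ray((300,261),.006,im),readout.state()["tool_pos"])
E
```

```text
[ 0.66318835 -0.1476482   0.006     ] [ 0.47721301 -0.24840884  0.006     ] [ 0.60990504 -0.20080912  0.23096166]
```

>>> {"fn": "drive_tool", "kwargs": {"plan": "0 0 0 2.3 -2.4 0 80; 0 0 0 2.3 -2.3 0 80; 0 0 0 0 0 3 80; 0 0 0 0 0 3.5 80; 0 0 0 0 0 3.5 80; 0 0 0 0 0 0 80; 0 0 0 0 0 0 80"}}

```text
time: 4.05
tool_pos: [0.6539, -0.1571, 0.1313]
tcp_rot: [0.0, 1.0, 0.0, -0.001]
ft_force: [-0.0, -0.7, -0.0]
finger_gap: 0.0682
gripper_force: 0.0
```

>>> {"fn": "drive_tool", "kwargs": {"plan": "0 0 0 0.4 -0.7 1.8 80; 0 0 0 0 0 1.8 80; 0 0 0 0 0 1.8 80; 0 0 0 0 0 0 80; 0 0 0 0 0 0 0; 0 0 0 0 0 0 0; 0 0 0 0 0 0 0; 0 0 0 0 0 0 0"}}

```text
time: 4.85
tool_pos: [0.66, -0.1481, 0.0787]
tcp_rot: [0.0, 1.0, 0.002, 0.001]
ft_force: [0.4, -0.8, 3.1]
finger_gap: 0.0295
gripper_force: 39.3
```

>>> {"fn": "drive_tool", "kwargs": {"plan": "0 0 0 0 0 0 0; 0 0 0 0 0 0 0; 0 0 0 0 0 0 0; 0 0 0 0 0 0 0"}}

```text
time: 5.25
tool_pos: [0.66, -0.1481, 0.0786]
tcp_rot: [0.0, 1.0, 0.002, 0.001]
ft_force: [-0.7, 0.3, 5.9]
finger_gap: 0.0294
gripper_force: 39.7
```

>>> {"fn": "drive_tool", "kwargs": {"plan": "0 0 0 0 0 -2 0; 0 0 0 0 0 -2 0; 0 0 0 -2 1.1 0 0; 0 0 0 -3.8 2.1 0 0; 0 0 0 -3.8 2.1 0 0; 0 0 0 -3.8 2.1 0 0; 0 0 0 -3.2 1.9 0 0; 0 0 0 -2 1.3 0 0"}}

```text
time: 6.05
tool_pos: [0.469, -0.2556, 0.1169]
tcp_rot: [-0.0, 1.0, 0.0, -0.002]
ft_force: [-0.3, -1.0, -1.4]
finger_gap: 0.029
gripper_force: 39.8
```

>>> {"fn": "drive_tool", "kwargs": {"plan": "0 0 0 0 0 0 0; 0 0 0 0 0 0 0; 0 0 0 0 0 0 0"}}

```text
time: 6.35
tool_pos: [0.475, -0.2535, 0.1173]
tcp_rot: [-0.0, 1.0, 0.003, 0.001]
ft_force: [0.8, 0.6, -1.9]
finger_gap: 0.029
gripper_force: 39.8
```

>>> {"fn": "drive_tool", "kwargs": {"plan": "0 0 0 0 0 2 0; 0 0 0 0 0 1.2 0; 0 0 0 0 0 0.5 0; 0 0 0 0 0 0.2 0; 0 0 0 0 0 0 0; 0 0 0 0 0 0 0"}}

```text
time: 6.95
tool_pos: [0.4738, -0.2544, 0.0785]
tcp_rot: [0.0, 1.0, 0.002, 0.0]
ft_force: [-0.8, 0.1, -0.5]
finger_gap: 0.0289
gripper_force: 39.6
```

>>> {"fn": "drive_tool", "kwargs": {"plan": "0 0 0 0 0 0 70; 0 0 0 0 0 0 70; 0 0 0 0 0 0 70; 0 0 0 0 0 0 70; 0 0 0 0 0 -4 70; 0 0 0 0 0 -5 70; 0 0 0 0 0 -5 70; 0 0 0 0 0 0 70"}}

```text
time: 7.75
tool_pos: [0.4776, -0.2567, 0.225]
tcp_rot: [0.003, 1.0, 0.002, 0.006]
ft_force: [-0.5, -0.5, 0.9]
finger_gap: 0.0595
gripper_force: 0.0
```

>>> {"fn": "drive_tool", "kwargs": {"plan": "0 0 0 0.2 -4 0 75; 0 0 0 0.2 -4.5 0 75; 0 0 0 0.2 -4.5 0 75; 0 0 0 0.2 -4.5 0 75; 0 0 0 0 -4.2 0 75; 0 0 0 0 -2.5 0 75; 0 0 0 0 0 0 75; 0 0 0 0 0 0 75"}}

```text
time: 8.55
tool_pos: [0.48, -0.0122, 0.218]
tcp_rot: [0.0, 1.0, 0.003, -0.0]
ft_force: [-0.1, -0.6, 0.2]
finger_gap: 0.064
gripper_force: 0.0
```

```bash
python3 - <<'E'
from h import *
marks(["rinse_center"],"wrist");marks(["rinse_center","flask_center"],"top");marks(["rinse_center","flask_center"],"scene")
print(readout.state()["tool_pos"])
E
```

```text
top flask_center 0.81 [ 0.474 -0.252  0.057] [363. 235.]
scene rinse_center 0.73 [ 0.486 -0.007  0.082] [223. 196.]
scene flask_center 0.76 [ 0.472 -0.257  0.057] [283. 285.]
[ 0.4803549  -0.01322204  0.21825837]
```

>>> {"fn": "drive_tool", "kwargs": {"plan": "0 0 0 0.5 -0.7 1 75; 0 0 0 0 0 3 75; 0 0 0 0 0 3 75; 0 0 0 0 0 2 75; 0 0 0 0 0 0.8 75; 0 0 0 0 0 0 75; 0 0 0 0 0 0 0; 0 0 0 0 0 0 0"}}

```text
time: 9.75
tool_pos: [0.4863, -0.0054, 0.1212]
tcp_rot: [-0.0, 1.0, 0.002, 0.001]
ft_force: [0.2, -0.8, 0.2]
finger_gap: 0.0359
gripper_force: 0.4
```

>>> {"fn": "drive_tool", "kwargs": {"plan": "0 0 0 0 0 0 0; 0 0 0 0 0 0 0; 0 0 0 0 0 0 0; 0 0 0 0 0 0 0; 0 0 0 0 0 0 0; 0 0 0 0 0 0 0"}}

```text
time: 10.35
tool_pos: [0.4863, -0.0055, 0.1211]
tcp_rot: [-0.0, 1.0, 0.002, 0.001]
ft_force: [0.4, -0.3, 6.4]
finger_gap: 0.0342
gripper_force: 41.5
```

>>> {"fn": "drive_tool", "kwargs": {"plan": "0 0 0 0 0 -2 0; 0 0 0 0 0 -2 0; 0 0 0 2 1.7 0 0; 0 0 0 3.4 2.8 0 0; 0 0 0 3.4 2.8 0 0; 0 0 0 3.4 2.8 0 0; 0 0 0 3.2 2.6 0 0; 0 0 0 2 1.7 0 0"}}

```text
time: 11.15
tool_pos: [0.6615, -0.1515, 0.1595]
tcp_rot: [0.001, 1.0, 0.001, 0.0]
ft_force: [-0.3, -0.1, -1.5]
finger_gap: 0.0341
gripper_force: 41.2
```

>>> {"fn": "drive_tool", "kwargs": {"plan": "0 0 0 0 0 0 0; 0 0 0 0 0 0 0; 0 0 0 0 0 0 0"}}

```text
time: 11.45
tool_pos: [0.6581, -0.1471, 0.1593]
tcp_rot: [-0.001, 1.0, 0.003, -0.002]
ft_force: [-0.6, -0.0, -1.9]
finger_gap: 0.0339
gripper_force: 41.4
```

```bash
python3 - <<'E'
from h import *
marks(["rinse_center","coaster_blue_top"],"top");marks(["rinse_center","coaster_blue_top"],"scene")
print(readout.state()["tool_pos"])
E
```

```text
top rinse_center 0.91 [ 0.656 -0.149  0.122] [315. 149.]
top rinse_center 0.5 [ 0.479 -0.008  0.006] [254. 239.]
top coaster_blue_top 0.93 [ 0.663 -0.155  0.006] [310. 162.]
scene rinse_center 0.64 [ 0.657 -0.145  0.12 ] [326. 189.]
scene rinse_center 0.43 [0.49  0.243 0.077] [179. 146.]
scene coaster_blue_top 0.64 [ 0.657 -0.15   0.006] [323. 230.]
[ 0.65951543 -0.14806881  0.16046792]
```

Shift 2 mm in −y and set down.

>>> {"fn": "drive_tool", "kwargs": {"plan": "0 0 0 0.1 0.3 2 0; 0 0 0 0 0 1.2 0; 0 0 0 0 0 0.5 0; 0 0 0 0 0 0.2 0; 0 0 0 0 0 0 0; 0 0 0 0 0 0 0"}}

```text
time: 12.35
tool_pos: [0.6614, -0.1515, 0.1217]
tcp_rot: [0.0, 1.0, 0.002, 0.001]
ft_force: [-0.3, 0.1, -2.4]
finger_gap: 0.0338
gripper_force: 39.9
```

>>> {"fn": "drive_tool", "kwargs": {"plan": "0 0 0 0 0 0 70; 0 0 0 0 0 0 70; 0 0 0 0 0 0 70; 0 0 0 0 0 0 70; 0 0 0 0 0 -3 70; 0 0 0 0 0 -4 70; 0 0 0 0 0 -4 70; 0 0 0 0 0 0 70"}}

```text
time: 13.15
tool_pos: [0.6653, -0.1526, 0.2383]
tcp_rot: [0.001, 1.0, 0.002, 0.006]
ft_force: [0.8, -0.4, 0.1]
finger_gap: 0.0595
gripper_force: 0.0
```

>>> {"fn": "drive_tool", "kwargs": {"plan": "0 0 0 -0.3 -4 0 70; 0 0 0 -0.4 -4.5 0 70; 0 0 0 -0.4 -4.5 0 70; 0 0 0 -0.4 -4.5 0 70; 0 0 0 -0.4 -4.5 0 70; 0 0 0 -0.4 -4.5 0 70; 0 0 0 -0.4 -4.2 0 70; 0 0 0 0 0 0 70"}}

```text
time: 13.95
tool_pos: [0.6307, 0.1657, 0.231]
tcp_rot: [-0.003, 1.0, 0.008, -0.0]
ft_force: [-0.6, 0.3, -0.0]
finger_gap: 0.0595
gripper_force: 0.0
```

>>> {"fn": "drive_tool", "kwargs": {"plan": "0 0 0 0 0 3 70; 0 0 0 0 0 3 70; 0 0 0 0 0 2 70; 0 0 0 0 0 0 70; 0 0 0 0 0 0 70"}}

```text
time: 14.45
tool_pos: [0.6328, 0.1547, 0.1511]
tcp_rot: [0.0, 1.0, 0.002, -0.0]
ft_force: [0.5, 0.1, 0.3]
finger_gap: 0.0597
gripper_force: 0.0
```

```bash
python3 - <<'E'
from h import *
marks(V,"top");marks(V,"scene")
print(readout.state()["tool_pos"])
E
```

```text
top amber_center 0.6 [0.478 0.113 0.071] [198. 239.]
top amber_center 0.58 [ 0.658 -0.151  0.085] [314. 154.]
top rinse_center 0.72 [ 0.659 -0.149  0.088] [313. 153.]
top flask_center 0.98 [ 0.471 -0.251  0.058] [363. 236.]
top vial_center 0.53 [0.637 0.156 0.038] [181. 174.]
top vial_center 0.36 [0.632 0.149 0.007] [186. 179.]
scene amber_center 0.79 [0.479 0.11  0.067] [198. 176.]
scene amber_center 0.72 [0.489 0.243 0.078] [179. 146.]
scene amber_center 0.72 [0.616 0.286 0.072] [215. 127.]
scene rinse_center 0.56 [ 0.662 -0.149  0.086] [328. 202.]
scene flask_center 0.38 [0.632 0.146 0.005] [246. 169.]
scene vial_center 0.62 [0.631 0.156 0.034] [243. 158.]
[0.63288798 0.15521919 0.1516863 ]
```

>>> {"fn": "drive_tool", "kwargs": {"plan": "0 0 0 0.2 0 3 70; 0 0 0 0 0 3.5 70; 0 0 0 0 0 3.5 70; 0 0 0 0 0 2 70; 0 0 0 0 0 0.5 70; 0 0 0 0 0 0 70; 0 0 0 0 0 0 0; 0 0 0 0 0 0 0", "newtons": 25}}

```text
time: 15.75
tool_pos: [0.636, 0.1555, 0.0279]
tcp_rot: [-0.0, 1.0, 0.002, 0.001]
ft_force: [-0.2, -0.3, -0.4]
finger_gap: 0.0312
gripper_force: 0.0
```

>>> {"fn": "drive_tool", "kwargs": {"plan": "0 0 0 0 0 0 0; 0 0 0 0 0 0 0; 0 0 0 0 0 0 0; 0 0 0 0 0 0 0; 0 0 0 0 0 0 0; 0 0 0 0 0 0 0"}}

```text
time: 16.35
tool_pos: [0.636, 0.1555, 0.0279]
tcp_rot: [-0.0, 1.0, 0.002, 0.001]
ft_force: [-1.4, -0.3, 6.6]
finger_gap: 0.0262
gripper_force: 24.8
```

>>> {"fn": "drive_tool", "kwargs": {"plan": "0 0 0 0 0 -4 0; 0 0 0 0 0 -5 0; 0 0 0 0 0 -5 0; 0 0 0 -3 3.2 0 0; 0 0 0 -3.3 3.5 0 0; 0 0 0 -3.3 3.5 0 0; 0 0 0 -3.3 3.4 0 0; 0 0 0 -2.7 2.9 0 0"}}

```text
time: 17.15
tool_pos: [0.4767, -0.0123, 0.1665]
tcp_rot: [0.0, 1.0, 0.001, -0.0]
ft_force: [1.1, -0.7, 0.5]
finger_gap: 0.0263
gripper_force: 24.7
```

>>> {"fn": "drive_tool", "kwargs": {"plan": "0 0 0 0 0 0 0; 0 0 0 0 0 2 0; 0 0 0 0 0 3 0; 0 0 0 0 0 3 0; 0 0 0 0 0 2 0; 0 0 0 0 0 0 0; 0 0 0 0 0 0 0"}}

```text
time: 17.85
tool_pos: [0.4798, -0.01, 0.0664]
tcp_rot: [-0.0, 1.0, 0.002, -0.0]
ft_force: [0.3, 0.1, 0.4]
finger_gap: 0.0263
gripper_force: 24.7
```

```bash
python3 - <<'E'
from h import *
marks(V[3:],"top");im=marks(V[3:]+["coaster_green_top"],"scene")
print(readout.state()["tool_pos"])
cv2.imwrite("pics/s2.png",im["img"])
E
```

```text
scene vial_center 0.63 [ 0.474 -0.255  0.055] [283. 285.]
scene vial_center 0.59 [0.633 0.148 0.005] [246. 168.]
scene vial_center 0.47 [ 0.481 -0.01   0.074] [221. 201.]
scene coaster_green_top 0.9 [ 0.483 -0.01   0.007] [224. 222.]
[ 0.48018272 -0.01032653  0.06735693]
```

View pics/s2.png

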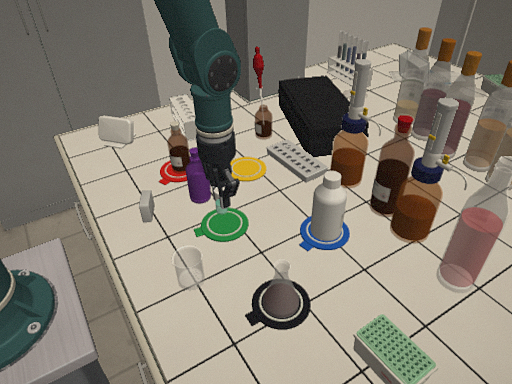

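The scene view shows the white bottle on blue (326,225), the flask on black (281,300), and the vial hanging over green (224,222).

>>> {"fn": "drive_tool", "kwargs": {"plan": "0 0 0 0 0 2 0; 0 0 0 0 0 1.2 0; 0 0 0 0 0 0.5 0; 0 0 0 0 0 0.2 0; 0 0 0 0 0 0 0; 0 0 0 0 0 0 0"}}

```text
time: 18.7
tool_pos: [0.4789, -0.0104, 0.0279]
tcp_rot: [0.0, 1.0, 0.002, -0.0]
ft_force: [-0.8, 0.6, 5.7]
finger_gap: 0.0265
gripper_force: 25.2
```

>>> {"fn": "drive_tool", "kwargs": {"plan": "0 0 0 0 0 0 60; 0 0 0 0 0 0 60; 0 0 0 0 0 0 60; 0 0 0 0 0 0 60; 0 0 0 0 0 -4 60; 0 0 0 0 0 -5 60; 0 0 0 0 0 -5 60; 0 0 0 0 0 -5 60"}}

```text
time: 19.5
tool_pos: [0.4787, -0.0105, 0.219]
tcp_rot: [-0.0, 1.0, 0.002, -0.0]
ft_force: [1.1, 0.1, -0.3]
finger_gap: 0.051
gripper_force: 0.0
```

>>> {"fn": "drive_tool", "kwargs": {"plan": "0 0 0 0.2 -4 0 65; 0 0 0 0.2 -4.5 0 65; 0 0 0 0.2 -4.5 0 65; 0 0 0 0.2 -4.5 0 65; 0 0 0 0 -4.5 0 65; 0 0 0 0 -3.5 0 65; 0 0 0 0 0 0 65; 0 0 0 0 0 0 65"}}

```text
time: 20.3
tool_pos: [0.4858, 0.2452, 0.2169]
tcp_rot: [0.0, 1.0, 0.003, -0.0]
ft_force: [-1.5, -0.7, -0.8]
finger_gap: 0.0558
gripper_force: 0.0
```

```bash
python3 - <<'E'
from h import *
marks([V[0],V[3]],"top");marks([V[0],V[3]],"scene")
print(readout.state()["tool_pos"])
E
```

```text
top amber_center 0.74 [0.607 0.285 0.068] [122. 185.]
top amber_center 0.72 [0.488 0.245 0.079] [137. 236.]
top amber_center 0.72 [0.479 0.11  0.072] [199. 238.]
top vial_center 0.56 [ 0.48  -0.011  0.037] [254. 238.]
top vial_center 0.44 [ 0.662 -0.154  0.009] [310. 162.]
top vial_center 0.18 [0.481 0.246 0.007] [145. 243.]
scene amber_center 0.73 [0.617 0.288 0.071] [215. 127.]
scene amber_center 0.72 [0.48  0.108 0.069] [198. 175.]
scene amber_center 0.71 [0.49  0.241 0.077] [180. 146.]
scene vial_center 0.58 [ 0.475 -0.008  0.033] [220. 215.]
[0.48660266 0.24300099 0.2172534 ]
```

>>> {"fn": "drive_tool", "kwargs": {"plan": "0 0 0 0.2 0 2 65; 0 0 0 0 0 3 65; 0 0 0 0 0 3 65; 0 0 0 0 0 2 65; 0 0 0 0 0 0.8 65; 0 0 0 0 0 0 65; 0 0 0 0 0 0 0; 0 0 0 0 0 0 0", "newtons": 60}}

```text
time: 21.4
tool_pos: [0.4893, 0.2445, 0.1105]
tcp_rot: [-0.0, 1.0, 0.002, 0.001]
ft_force: [0.7, -1.3, -0.9]
finger_gap: 0.0318
gripper_force: 59.2
```

>>> {"fn": "drive_tool", "kwargs": {"plan": "0 0 0 0 0 0 0; 0 0 0 0 0 0 0; 0 0 0 0 0 0 0; 0 0 0 0 0 0 0; 0 0 0 0 0 0 0; 0 0 0 0 0 0 0"}}

```text
time: 22.0
tool_pos: [0.4893, 0.2445, 0.1104]
tcp_rot: [-0.0, 1.0, 0.002, 0.001]
ft_force: [-0.8, -1.8, 5.9]
finger_gap: 0.0315
gripper_force: 59.3
```

>>> {"fn": "drive_tool", "kwargs": {"plan": "0 0 0 0 0 -2 0; 0 0 0 0 0 -2 0; 0 0 0 2 1.3 0 0; 0 0 0 3 2 0 0; 0 0 0 3 2 0 0; 0 0 0 3 2 0 0; 0 0 0 2 1.2 0 0; 0 0 0 1.4 0.9 0 0"}}

```text
time: 22.8
tool_pos: [0.6337, 0.1493, 0.1484]
tcp_rot: [0.0, 1.0, 0.001, -0.0]
ft_force: [0.9, 0.3, -4.6]
finger_gap: 0.0314
gripper_force: 60.1
```

>>> {"fn": "drive_tool", "kwargs": {"plan": "0 0 0 0 0 0 0; 0 0 0 0 0 0 0; 0 0 0 0 0 0 0"}}

```text
time: 23.1
tool_pos: [0.6304, 0.1531, 0.1488]
tcp_rot: [-0.0, 1.0, 0.003, -0.001]
ft_force: [-0.6, 0.3, -5.4]
finger_gap: 0.0316
gripper_force: 60.2
```

```bash
python3 - <<'E'
from h import *
marks([V[0],C[0]],"top");marks([V[0],C[0]],"scene")
print(readout.state()["tool_pos"])
E
```

```text
top amber_center 0.79 [0.481 0.113 0.071] [198. 237.]
top coaster_yellow_top 0.29 [ 0.658 -0.157  0.083] [316. 154.]
scene amber_center 0.94 [0.483 0.11  0.07 ] [199. 174.]
scene amber_center 0.92 [0.633 0.153 0.119] [243. 131.]
scene amber_center 0.65 [0.615 0.287 0.072] [214. 127.]
scene coaster_yellow_top 0.63 [0.634 0.151 0.006] [245. 167.]
[0.63229952 0.1517731  0.1494273 ]
```

>>> {"fn": "drive_tool", "kwargs": {"plan": "0 0 0 0 0 2 0; 0 0 0 0 0 1.1 0; 0 0 0 0 0 0.5 0; 0 0 0 0 0 0.2 0; 0 0 0 0 0 0.1 0; 0 0 0 0 0 0 0; 0 0 0 0 0 0 0"}}

```text
time: 24.1
tool_pos: [0.6333, 0.1514, 0.1108]
tcp_rot: [-0.0, 1.0, 0.002, 0.001]
ft_force: [-0.3, -0.5, -4.4]
finger_gap: 0.0317
gripper_force: 60.6
```

>>> {"fn": "drive_tool", "kwargs": {"plan": "0 0 0 0 0 0 65; 0 0 0 0 0 0 65; 0 0 0 0 0 0 65; 0 0 0 0 0 0 65; 0 0 0 0 0 -3 65; 0 0 0 0 0 -4 65; 0 0 0 0 0 -4 65; 0 0 0 0 0 0 65"}}

```text
time: 24.9
tool_pos: [0.6371, 0.1526, 0.227]
tcp_rot: [-0.002, 1.0, 0.002, 0.006]
ft_force: [0.5, -0.2, 0.7]
finger_gap: 0.0556
gripper_force: 0.0
```

>>> {"fn": "drive_tool", "kwargs": {"plan": "0 0 0 -1.4 3.6 0 65; 0 0 0 -1.8 4.6 0 65; 0 0 0 -1.8 4.6 0 65; 0 0 0 -1.8 4.6 0 65; 0 0 0 -1.8 4.6 0 65; 0 0 0 -1.8 4.6 0 65; 0 0 0 -1.8 4.6 0 65; 0 0 0 -1.8 4.6 0 65"}}

```text
time: 25.7
tool_pos: [0.4931, -0.209, 0.2202]
tcp_rot: [0.0, 1.0, 0.002, 0.0]
ft_force: [0.5, 0.6, 0.6]
finger_gap: 0.0554
gripper_force: 0.0
```

>>> {"fn": "drive_tool", "kwargs": {"plan": "0 0 0 -1.8 4.6 0 65; 0 0 0 0 0 3 65; 0 0 0 0 0 3 65; 0 0 0 0 0 0 65; 0 0 0 0 0 0 65"}}

```text
time: 26.2
tool_pos: [0.4761, -0.253, 0.1601]
tcp_rot: [-0.0, 1.0, 0.002, -0.001]
ft_force: [0.4, -0.3, 0.2]
finger_gap: 0.0551
gripper_force: 0.0
```

```bash
python3 - <<'E'
from h import *
marks(V,"top");marks(V,"scene")
print(readout.state()["tool_pos"])
E
```

```text
top amber_center 0.65 [0.479 0.113 0.069] [198. 238.]
top amber_center 0.63 [0.609 0.286 0.069] [122. 184.]
top amber_center 0.61 [0.629 0.152 0.078] [180. 172.]
top rinse_center 0.72 [ 0.662 -0.154  0.085] [315. 152.]
top flask_center 0.94 [ 0.471 -0.252  0.055] [363. 236.]
top vial_center 0.42 [ 0.48  -0.012  0.036] [255. 237.]
scene amber_center 0.88 [0.617 0.286 0.072] [215. 127.]
scene amber_center 0.71 [0.479 0.111 0.067] [197. 175.]
scene amber_center 0.56 [0.633 0.147 0.078] [245. 146.]
scene rinse_center 0.95 [ 0.662 -0.15   0.084] [328. 203.]
scene flask_center 0.67 [ 0.472 -0.256  0.056] [282. 285.]
scene vial_center 0.75 [ 0.477 -0.01   0.038] [221. 214.]
[ 0.4764908  -0.25340632  0.16068375]
```

Down to z 0.0787, grip.

>>> {"fn": "drive_tool", "kwargs": {"plan": "0 0 0 -0.2 0 2 65; 0 0 0 0 0 2.5 65; 0 0 0 0 0 2.5 65; 0 0 0 0 0 1.2 65; 0 0 0 0 0 0 65; 0 0 0 0 0 0 0; 0 0 0 0 0 0 0; 0 0 0 0 0 0 0", "newtons": 40}}

```text
time: 27.5
tool_pos: [0.475, -0.2538, 0.0793]
tcp_rot: [0.0, 1.0, 0.002, 0.001]
ft_force: [0.0, -0.5, 1.2]
finger_gap: 0.0287
gripper_force: 39.7
```

>>> {"fn": "drive_tool", "kwargs": {"plan": "0 0 0 0 0 0 0; 0 0 0 0 0 0 0; 0 0 0 0 0 0 0; 0 0 0 0 0 0 0; 0 0 0 0 0 0 0"}}

```text
time: 28.0
tool_pos: [0.475, -0.2539, 0.0792]
tcp_rot: [0.0, 1.0, 0.002, 0.001]
ft_force: [0.1, -0.1, 6.0]
finger_gap: 0.0291
gripper_force: 40.3
```

>>> {"fn": "drive_tool", "kwargs": {"plan": "0 0 0 0 0 -3 0; 0 0 0 0 0 -5 0; 0 0 0 0 0 -5 0; 0 0 0 0 0 -5 0; 0 0 0 0.1 -3 0 0; 0 0 0 0.1 -4.5 0 0; 0 0 0 0.1 -4.5 0 0; 0 0 0 0.1 -4.5 0 0"}}

```text
time: 28.8
tool_pos: [0.4769, -0.0869, 0.2583]
tcp_rot: [0.0, 1.0, 0.001, -0.0]
ft_force: [0.3, -0.0, -2.1]
finger_gap: 0.0289
gripper_force: 40.1
```

>>> {"fn": "drive_tool", "kwargs": {"plan": "0 0 0 0.1 -4.5 0 0; 0 0 0 0 -4.5 0 0; 0 0 0 0 -4.5 0 0; 0 0 0 0 -4.5 0 0; 0 0 0 0 -4.5 0 0; 0 0 0 0 -4.5 0 0; 0 0 0 0 -4 0 0; 0 0 0 0 -2.5 0 0"}}

```text
time: 29.6
tool_pos: [0.4762, 0.2505, 0.2581]
tcp_rot: [-0.001, 1.0, 0.004, -0.0]
ft_force: [0.4, -0.8, -0.8]
finger_gap: 0.0287
gripper_force: 40.0
```

>>> {"fn": "drive_tool", "kwargs": {"plan": "0 0 0 0 0 0 0; 0 0 0 0 0 0 0; 0 0 0 0 0 3 0; 0 0 0 0 0 4 0; 0 0 0 0 0 4 0; 0 0 0 0 0 3 0; 0 0 0 0 0 0 0; 0 0 0 0 0 0 0"}}

```text
time: 30.4
tool_pos: [0.4775, 0.2451, 0.1184]
tcp_rot: [0.001, 1.0, 0.001, -0.0]
ft_force: [1.2, 0.5, -1.3]
finger_gap: 0.0286
gripper_force: 39.9
```

```bash
python3 - <<'E'
from h import *
marks([V[2],C[2]],"top");marks([V[2],C[2]],"scene")
print(readout.state()["tool_pos"])
E
```

```text
top flask_center 0.8 [0.475 0.249 0.094] [132. 241.]
top flask_center 0.52 [ 0.66  -0.155  0.084] [315. 153.]
top coaster_red_top 0.84 [0.481 0.246 0.008] [145. 242.]
scene flask_center 0.66 [0.478 0.247 0.097] [173. 140.]
scene coaster_red_top 0.78 [0.481 0.246 0.005] [180. 169.]
[0.47826138 0.24696104 0.1197396 ]
```

>>> {"fn": "drive_tool", "kwargs": {"plan": "0 0 0 0.3 0 2 0; 0 0 0 0 0 1.2 0; 0 0 0 0 0 0.5 0; 0 0 0 0 0 0.3 0; 0 0 0 0 0 0 0; 0 0 0 0 0 0 0"}}

```text
time: 31.3
tool_pos: [0.4802, 0.2461, 0.0789]
tcp_rot: [0.001, 1.0, 0.002, -0.0]
ft_force: [-0.9, -1.7, 4.9]
finger_gap: 0.029
gripper_force: 40.1
```

>>> {"fn": "drive_tool", "kwargs": {"plan": "0 0 0 0 0 0 65; 0 0 0 0 0 0 65; 0 0 0 0 0 0 65; 0 0 0 0 0 0 65; 0 0 0 0 0 -4 65; 0 0 0 0 0 -5 65; 0 0 0 0 0 -5 65; 0 0 0 0 0 -5 65"}}

```text
time: 32.1
tool_pos: [0.4799, 0.2464, 0.27]
tcp_rot: [0.0, 1.0, 0.002, -0.0]
ft_force: [1.4, 0.2, -1.4]
finger_gap: 0.0555
gripper_force: 0.0
```

>>> {"fn": "drive_tool", "kwargs": {"plan": "0 0 0 0 0 -3 65; 0 0 0 0 3 0 65; 0 0 0 0 4 0 65; 0 0 0 0 4 0 65; 0 0 0 0 3 0 65; 0 0 0 0 0 0 65; 0 0 0 0 0 0 65; 0 0 0 0 0 0 65"}}

```text
time: 32.9
tool_pos: [0.4809, 0.1081, 0.2983]
tcp_rot: [-0.0, 1.0, 0.003, 0.0]
ft_force: [0.3, -0.2, 0.1]
finger_gap: 0.0555
gripper_force: 0.0
```

```bash
python3 - <<'E'
from h import *
a=marks(V,"top");b=marks(V+C,"scene")
cv2.imwrite("pics/fin.png",b["img"]);cv2.imwrite("pics/fint.png",cv2.resize(a["img"][140:280,90:400],None,fx=2.4,fy=2.4))
E
```

```text
top amber_center 0.82 [0.629 0.152 0.079] [180. 172.]
top amber_center 0.74 [ 0.479 -0.01   0.035] [254. 238.]
top amber_center 0.6 [0.479 0.111 0.071] [199. 238.]
top rinse_center 0.88 [ 0.661 -0.154  0.083] [315. 153.]
top rinse_center 0.68 [ 0.478 -0.007  0.006] [253. 240.]
top vial_center 0.5 [ 0.48  -0.012  0.037] [255. 237.]
scene amber_center 0.97 [0.479 0.112 0.068] [197. 175.]
scene amber_center 0.66 [0.631 0.151 0.077] [243. 146.]
scene amber_center 0.65 [ 0.662 -0.148  0.005] [324. 229.]
scene flask_center 0.78 [0.479 0.245 0.056] [176. 153.]
scene vial_center 0.76 [ 0.478 -0.012  0.034] [222. 215.]
scene coaster_yellow_top 0.61 [0.634 0.149 0.006] [246. 168.]
scene coaster_yellow_top 0.23 [ 0.661 -0.148  0.006] [324. 229.]
scene coaster_blue_top 0.74 [ 0.663 -0.146  0.005] [324. 228.]
scene coaster_red_top 0.69 [0.481 0.244 0.003] [180. 170.]
scene coaster_green_top 0.85 [ 0.481 -0.009  0.007] [224. 223.]
scene coaster_black_top 0.69 [0.481 0.248 0.004] [179. 169.]
scene coaster_black_top 0.67 [ 0.469 -0.256  0.004] [280. 303.]
```

View pics/fin.png

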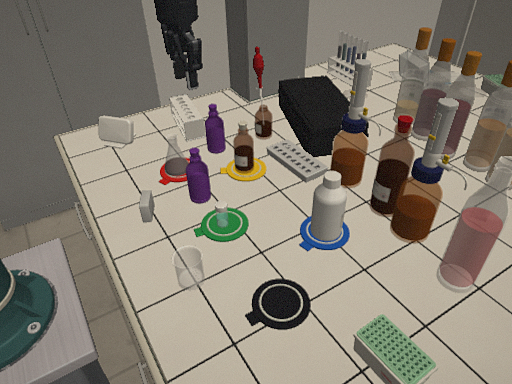

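View pics/fint.png

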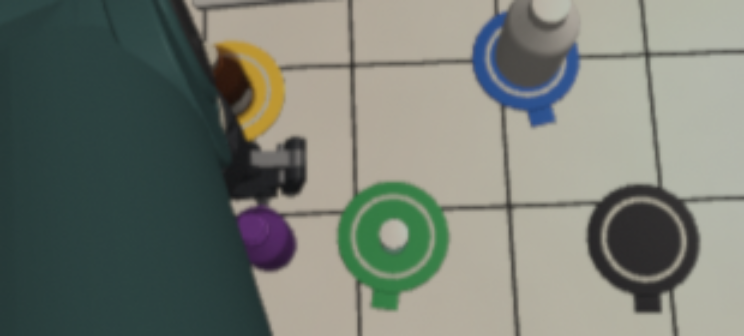

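Both pictures show the amber bottle on yellow, the white bottle on blue, the flask on red and the vial on green, all upright and centred. Black is empty and the gripper is clear above.

```bash
python3 -c "
from h import *
print(workorder.sign_off())"
```

```text
the job is handed in; nothing more can be done
None
```

I handed the job in after about 33 s of robot time: all four vessels stand upright on their own coasters, within about 5 mm of centre by the last camera measurements, and the black coaster is empty; the sign-off returned no verdict.

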